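# Press a bush into a castor wheel with the quick clamp

## Task

A brass bush has been started in the hub of the castor wheel standing in the bench clamp. Pump the clamp's trigger until the jaw has pressed the bush fully home, flange tight on the hub and the trigger gone firm, but do not squeeze on and crush the nylon hub. Then pull in the release lever and slide the clamp head right back to its stop, leaving the wheel standing in its cradle; do not push the wheel or bush by hand, and leave the other things alone.

Things in the scene. Friction and masses are not known exactly. Their poses are not given: they have to be found in the camera images.
- jig: plywood base board with a quick bar clamp screwed down on its side, bar level. Origin on the table under the bar's centre line. x: from the clamp's handle (robot side) across the bar to the jaws; y: along the bar from the sliding head to the fixed jaw ('forward'); z up. Board 12 mm thick, x -48 to 112, y -180 to 160 mm; handle and trigger overhang the bare table. Bar 20 x 12 mm, 56 mm up
- cradle (a point): the wheel's centre when it stands in the wooden V cradle with its hub against the fixed jaw: x 55, y 75 mm in the jig's frame, 56 mm above the table. The wheel's top is 96 mm above the table. The fixed jaw's rubber face is at y 92 mm; its block reaches from x -22 mm and y 98 mm onwards, 73 mm high
- carriage (a joint): travel of the sliding head on the bar, m: 0 = right back against the stop pin in the bar, grows forward; starts at 0.025 to 0.040. A ratchet (5 mm teeth) lets it go forward but not back unless the release lever is pulled in. It slides with about 5 N. The jaw meets the bush at about 0.047 to 0.057, and is at 0.059 to 0.066 with the bush home (the bar is not always screwed down in quite the same place). Its rubber face is hard
- clamp_head: the sliding head: black housing (x -24 to 30 mm, up to 76 mm above the table), moving jaw with rubber face, pistol handle, trigger, release lever. Origin on the bar's centre line, 56 mm above the table, axes as the jig's. Jaw face 30 mm forward of it at x 55 mm. The handle reaches to x -135 mm, its front 36 mm and its back 60 mm behind the origin
- trigger (a joint): angle of the trigger, rad: 0 = let go (a spring returns it), 0.33 = pulled in to its stop, towards the handle. The pivot is 11 mm to the jaw side of the bar's middle. A full pull moves mid blade 34 mm against the head; the first 0.03 to 0.15 rad may be idle, the rest feeds the head forward, about 5 mm a pull. Let it right back between pulls. At its stop the force rises too: let go and pull again
- trigger_pad (a point): middle of the front face of the grey trigger blade, pushed backwards (jig -y); at rest flat, square to the bar, 10 mm forward of the head's origin at x -93 mm. Blade 58 mm long in x, 10 mm thick, 42 to 70 mm above the table, free in front. 2 to 6 N running free, 7 to 11 N moving the bush; bush home: firm anywhere in the pull, 2 N per mm; then 15 N seats it well (12 N gives 22 N at the jaw, 16 N 33 N), 20 N crushes the hub (45 N)
- release (a joint): angle of the release lever, rad: 0 = let go (sprung), 0.30 = pulled right in, backwards (jig -y). Beyond about 0.2 it frees the ratchet, if the trigger is let go. It takes about 3 N, for a moment up to 15 N with the jaw tight. Pushed on in the same direction it takes the whole head back along the bar with about 5 N
- release_pad (a point): middle of the front face of the release lever, a grey plate between housing and trigger: 30 mm wide (x -57 to -27 mm in the head's frame), 7 mm thick, 57 to 81 mm above the table, front face 15 mm forward of the head's origin, square to the bar; pulled backwards (jig -y) about 11 mm. The trigger's neck runs under it, below 53 mm
- wheel: white nylon castor wheel with dark rubber tread, 80 mm across, hub 40 mm across and 34 mm long, standing loose in the cradle with its axle along jig y and up to 2.5 mm play to the fixed jaw; origin at its centre, y forward along the axle; it carries the bush
- bush_face (a point): centre of the outer face of the brass bush's flange (38 mm across, 4 mm thick), which the moving jaw presses. In the wheel's frame its y starts at -31 to -29 mm; -21 mm = home, flange tight on the hub. The bush takes about 16 N to move and stays where pushed
- spare_wheel: a second castor wheel like the first, without bush, lying flat on the rear right part of the base board, 80 mm across, 34 mm high; origin at the centre of its underside; leave alone
- spare_bush: a second brass bush standing flange down on the table beyond the board, 38 mm across, 30 mm high; origin at the centre of its underside; leave alone
- screwdriver: a black-handled screwdriver lying on the table, 190 mm long, 28 mm thick; origin under its middle; leave alone
- tape_roll: a brown cardboard tape core lying flat on the table left of the clamp handle, 90 mm across, 25 mm high; origin at the centre of its underside; leave alone
- bearing_box: a blue carton 95 x 95 x 38 mm on the left of the table; origin at the centre of its underside; leave alone
- long_carton: a brown carton 80 x 160 x 55 mm on the right of the table; origin at the centre of its underside; leave alone
- grease_tin: a closed tin 84 mm across and 85 mm high on the left of the table; origin at the centre of its underside; leave alone
Things that resemble listed ones, but are neither listed nor needed, are in the scene too. What is shaped like the wheel but pink or purple is not meant.

How it is judged:
By the outcome, as a careful person would: the job done as asked, in the order asked, and still so for the second after the job is handed in, with the robot touching nothing.
It also fails if it takes over 61 s, if anything falls off the work surface, if the arm or the gripper's body presses on something with over 40 N, if the wrist force passes 120 N, or if a joint passes its speed limit or range.

## Robot

A 7-joint arm with a two-finger parallel gripper is mounted at the origin on the work surface. World frame = base frame: x ahead of the robot, y to its left, z up, the work surface at z = 0. Lengths are in m, angles in rad, forces in N, time in s.
With the tool pointing down it reaches from about 0.4 to 0.875 m from the base axis. Payload 4.4 kg.
Tool frame: the origin (TCP) lies on the centre line of the jaws, within the pads' length; the fingertips stand 8 mm ahead of it and the grasp point (between the pads) lies 11 mm behind it (ctrl.nose_length is the z of the fingertips in the tool frame, in m); z points along the fingers, y is the line along which they close (so a half turn about z gives the same grasp; the last joint's range is limited). The gripper opens to 85 mm and grips with 20 to 120 N. Pads are 22 mm wide; open, the fingers measure 114 mm over their backs; the gripper's body (76 mm by 85 mm) begins 54 mm behind the grasp point. The pads swing forward as they close: fully open they stand 13 mm farther back than shut.
Start: joints at [-1.172, 0.628, 0.038, 1.517, -0.027, 0.996, -0.02], TCP at [0.291, 0.581, 0.239] pointing down, gripper open.
Joint ranges: [-3.06, 3.06], [-0.37, 2.12], [-1.25, 1.32], [0.18, 2.47], [-1.1, 4.24], [0.23, 1.98], [-2.94, 2.94]. Speed limits (rad/s): [2.57, 2.57, 3.14, 3.14, 3.14, 3.14, 3.14].

## Interface

Orientations are given as [roll, pitch, yaw] about the fixed x, y, z axes, in that order (R = Rz(yaw) Ry(pitch) Rx(roll)).
In Python, from workcell import read_state, cams, order, ctrl gives the robot as it stands. The module is installed in compiled form; this text tells all that it offers.
- The arm moves only by the tool jog_arm, never from a script. Its argument "increments" is a list of rows, each an object of numbers: "tx", "ty", "tz": the shift along the world's x, y, z in m; "roll": the turn about the world's z in rad. In form: [{"tx": .., "ty": .., "tz": .., "roll": ..}, ...]. A call has 1 to 10 rows; each row is the pose to reach, as a shift and turn from the pose commanded when the call began; what a row does not reach only later rows make up. A row lasts 1/8 s, in which the tool goes at most 62.5 mm and 10.7 degrees, less where a joint would pass 70% of its speed; a pose out of reach is approached as far as the arm can. A call with a gripper value outside its range is refused whole. "fingers" is the finger opening in m, from 0 to 0.0854, set as the call begins (left out, the last holds). The fingers move at their own pace and stop on an object; the grip force is fixed at half the most. Time passes only in rows, so rows that repeat a pose let the fingers close. It gives the time, the measured TCP pose, the force, the opening and the grip force at its end, in the units of the state.
- read_state(): the state, without advancing time (a new reading comes with each control period).
- cams.read_camera(name): name is "side" or "top"; returns a dict with "frame" (420x560x3 uint8, red, green, blue), "vertical_fov" (degrees; the focal length in pixels is half the picture's height over the tangent of half this angle, whatever the lens; pixels are square), "cx", "cy" (the principal point, pixels), "distortion" ([k1, k2, p1, p2, k3] as OpenCV has them; the pictures are not rectified), "T" (4x4, takes a point from camera to world coordinates). Camera axes: x right, y up, looking along -z (the intrinsics and any distortion apply to the point x, -y, -z); pixel columns grow to the right and rows downward; lengths in m; the calibration is good to about 2 mm. A picture is of the moment at which its call begins. There is no depth.
- order.hand_in(): hands the job in; it is judged then, once.
The state is a dict: "clock": time; "qpos": joint angles; "joint_vel": joint speeds; "joint_efforts": joint torques, N m; "tool_pos": TCP position; "tool_rot": TCP orientation; "wrist_force": force on the tool from outside, world axes, zero at the start; "torque": the same for the moment, N m; "grip_width": finger opening in m; "grasp_force": force on a finger pad.
Only numpy, scipy, OpenCV 4.12 (cv2) and the standard library are available. Lean on these libraries where they do the work, as an engineer would, in place of code of your own. Each camera call takes 0.05 s, during which the arm holds its last target. There are 200 camera calls.

## Working session

There is one attempt and no reset: what is moved stays moved. The work goes in short steps, Python scripts to look and compute and a tool call to move; the robot and the scene stay as the last step left them, time stands still between calls to the robot, and variables do not carry over. Pictures are saved under pics/ and viewed, at most 10 in all, crops included, and the job is handed in when it is done.

Besides the shell and the picture viewer there is one more tool, called as a command line: name --argument value ..., lists and objects as JSON in quotes. jog_arm: Moves the arm, as the interface text tells. Its arguments: {"type":"object","properties":{"increments":{"type":"array","items":{"type":"object","properties":{"tx":{"type":"number"},"ty":{"type":"number"},"tz":{"type":"number"},"roll":{"type":"number"}}}},"fingers":{"type":"number"}},"required":["increments"]}

```bash
mkdir -p pics
cat > h.py <<'E'
import numpy as np, cv2
from workcell import read_state, cams, order, ctrl
def grab(n):
    c=cams.read_camera(n); f=c["frame"].shape[0]/2/np.tan(np.radians(c["vertical_fov"])/2)
    c["K"]=np.array([[f,0,c["cx"]],[0,f,c["cy"]],[0,0,1.]]); c["D"]=np.array(c["distortion"],float); c["T"]=np.array(c["T"]); return c
def ray(c,uv):
    p=cv2.undistortPoints(np.array([[uv]],float),c["K"],c["D"])[0,0]
    return c["T"][:3,3], c["T"][:3,:3]@np.array([p[0],-p[1],-1])
def atz(c,uv,z):
    o,d=ray(c,uv); return o+d*(z-o[2])/d[2]
def proj(c,P):
    P=np.atleast_2d(P).astype(float); q=(P-c["T"][:3,3])@c["T"][:3,:3]; q=q*[1,-1,-1]
    return cv2.projectPoints(q.reshape(-1,1,3),np.zeros(3),np.zeros(3),c["K"],c["D"])[0].reshape(-1,2)
E
python3 - <<'E'
from h import *
for n in("top","side"):
    c=grab(n); cv2.imwrite(f"pics/{n}0.png",cv2.resize(c["frame"][:,:,::-1],(800,600),interpolation=cv2.INTER_CUBIC))
    print(n,c["K"][0,0],c["T"].round(3).tolist())
s=read_state(); print(s["clock"],s["tool_pos"],s["tool_rot"],s["wrist_force"],s["grip_width"],ctrl.nose_length)
E
```

```text
top 468.93253793396264 [[-0.004, 0.995, -0.101, 0.484], [-1.0, -0.003, 0.015, -0.009], [0.014, 0.101, 0.995, 1.368], [0.0, 0.0, 0.0, 1.0]]
side 383.0871353669852 [[0.983, 0.128, -0.133, 0.459], [-0.184, 0.599, -0.779, -0.826], [-0.02, 0.79, 0.613, 0.691], [0.0, 0.0, 0.0, 1.0]]
0.1 [0.29109808 0.58057042 0.23846631] [-3.13986248e+00  1.71392555e-05  2.67676773e+00] [ 1.41878042 -0.0813211  -0.31274643] 0.08542186593005105 0.008
```

View pics/top0.png

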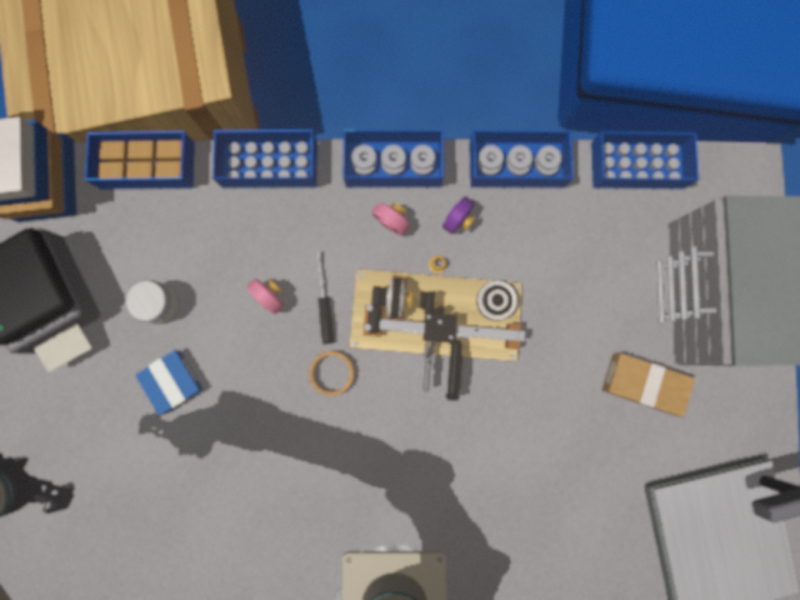

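View pics/side0.png

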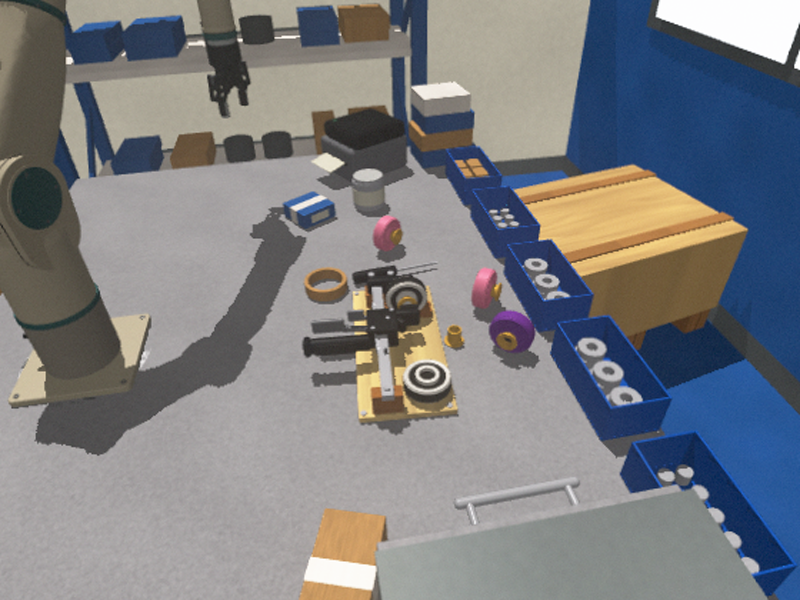

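The top picture shows the only jig: board corners at (357,270), (523,279), (518,360) and (350,347), head at (440,327), handle at (453,375), trigger at (429,365), and the white wheel with dark tread at (398,298). The pink wheels at (390,218) and (265,295) and the purple one at (460,215) are not meant. The side picture agrees. Next I enlarge both views.

Run:
```python
from h import *
for n,(x0,y0,w,h) in dict(top=(235,180,140,105),side=(205,175,128,120)).items():
    c=grab(n); k=5.5 if n=="top" else 5
    cr=c["frame"][y0:y0+h,x0:x0+w,::-1]; im=cv2.resize(cr,None,fx=k,fy=k,interpolation=cv2.INTER_CUBIC)
    for g in range(0,w,20): cv2.putText(im,str(x0+g),(int(g*k),10),0,.35,(0,0,255)); cv2.line(im,(int(g*k),12),(int(g*k),18),(0,0,255))
    for g in range(0,h,20): cv2.putText(im,str(y0+g),(0,int(g*k)+4),0,.35,(0,0,255))
    cv2.imwrite(f"pics/{n}1.png",im)
c=grab("top")
for uv in [(357,270),(523,279),(518,360),(350,347)]: print(atz(c,np.array(uv)*.7,.012).round(4))
```

```text
[0.6645 0.0751 0.012 ]
[ 0.6453 -0.2645  0.012 ]
[ 0.4802 -0.251   0.012 ]
[0.5079 0.0887 0.012 ]
```

View pics/top1.png

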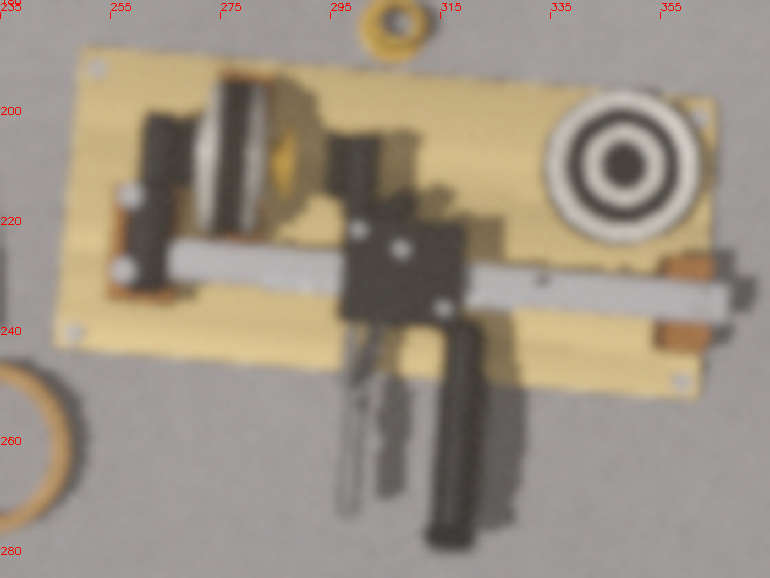

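View pics/side1.png

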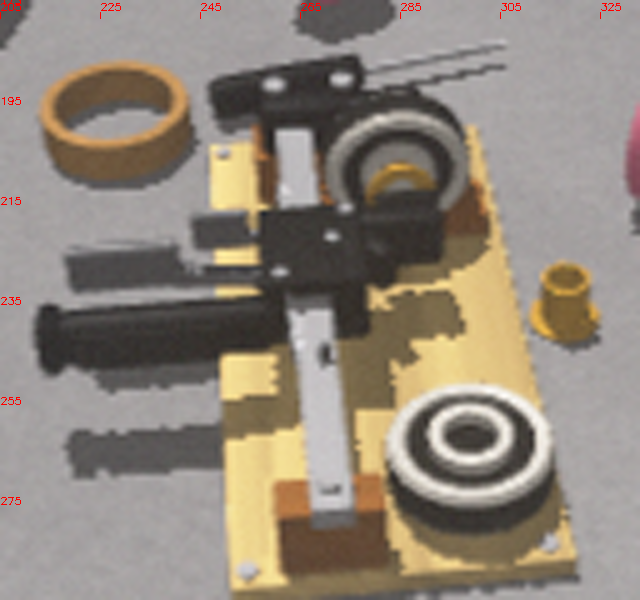

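```bash
cat >> h.py <<'E'
def J(p,x):  # jig(mm)->world
    p=np.atleast_2d(p).astype(float)/1000; c,s=np.cos(p_ang:=x[2]),np.sin(x[2])
    return np.c_[x[0]+c*p[:,0]-s*p[:,1], x[1]+s*p[:,0]+c*p[:,1], p[:,2]]
def toJ(P,x):
    d=np.atleast_2d(P)[:,:2]-x[:2]; c,s=np.cos(x[2]),np.sin(x[2]); return 1000*np.c_[c*d[:,0]+s*d[:,1],-s*d[:,0]+c*d[:,1]]
E
python3 - <<'E'
from h import *
from scipy.optimize import least_squares
t=grab("top"); s=grab("side")
tp=lambda a:np.array(a)/5.5+[235,180]-.4
sp=lambda a:np.array(a)/5+[205,175]-.4
C=[(112,160,12),(112,-180,12),(-48,-180,12),(-48,160,12)]
ut=tp([(82,47),(717,98),(699,398),(55,346)])
us=sp([(575,553),(232,588)]); 
def res(x): return np.r_[(proj(t,J(C,x))-ut).ravel(),(proj(s,J(C[1:3],x))-us).ravel()*.5]
r=least_squares(res,[.55,-.09,-.07]); x=r.x; print(x,r.fun.round(2)); np.save("jig.npy",x)
# trigger blade front edge, z=70; release edge z 81; jaw face; handle
for nm,uv,z in [("trig tip front",(338,515),70),("trig front",(345,430),70),("trig mid",(342,470),70),("rel front",(345,340),81),("jawface",(326,165),76),("wheel top l",(222,75),96),("hub",(196,155),56),("handleF",(430,530),66),("handleB",(476,540),66),("fix jaw r",(192,150),73),("housing bl",(340,320),76),("housing br",(465,325),76)]:
    print(nm,toJ(atz(t,tp(uv),z/1000),x).round(1))
for nm,uv,z in [("S trig tip front",(65,257),70),("S trig r",(178,245),70),("S rel tl",(193,215),81),("S rel tr",(260,212),81),("S rel bl",(195,247),57),("S trig bl",(75,290),42)]:
    print(nm,toJ(atz(s,sp(uv),z/1000),x).round(1))
E
```

```text
[ 0.54320904 -0.07331472 -0.08151588] [-0.27 -0.28  0.27 -0.38  0.16 -0.14 -0.07  0.24 -0.19  0.12 -0.68 -0.12]
trig tip front [[-121.     7.6]]
trig front [[-78.5   7.3]]
trig mid [[-98.5   7.3]]
rel front [[-33.9  11.1]]
jawface [[53. 27.]]
wheel top l [[91.9 82.5]]
hub [[54.7 93.1]]
handleF [[-125.1  -39.1]]
handleB [[-128.3  -62.5]]
fix jaw r [[55.6 94.9]]
housing bl [[-24.   14.2]]
housing br [[-21.7 -48.5]]
S trig tip front [[-117.9   -6.6]]
S trig r [[-60.9  -4.4]]
S rel tl [[-52.2   5.1]]
S rel tr [[-18.2   3.2]]
S rel bl [[-53.    8.6]]
S trig bl [[-116.3   -0. ]]
```

Jig pose fits (residuals under 0.7 px), and the head origin sits at jig y ≈ -3 mm: trigger, release, jaw and handle all agree. The jig is unique in both views. I move to in front of the trigger, fingers closed.

jog_arm --increments '[{"tx":0.016,"ty":-0.06,"tz":-0.005,"roll":-0.12},{"tx":0.032,"ty":-0.12,"tz":-0.01,"roll":-0.24},{"tx":0.048,"ty":-0.18,"tz":-0.02,"roll":-0.36},{"tx":0.064,"ty":-0.24,"tz":-0.03,"roll":-0.48},{"tx":0.08,"ty":-0.3,"tz":-0.04,"roll":-0.6},{"tx":0.096,"ty":-0.36,"tz":-0.05,"roll":-0.72},{"tx":0.112,"ty":-0.42,"tz":-0.06,"roll":-0.84},{"tx":0.128,"ty":-0.48,"tz":-0.07,"roll":-0.96},{"tx":0.144,"ty":-0.54,"tz":-0.07,"roll":-1.08},{"tx":0.16,"ty":-0.6,"tz":-0.07,"roll":-1.188}]' --fingers 0

```text
clock: 1.6
tool_pos: [0.4516, -0.0193, 0.1694]
tool_rot: [3.141, -0.0, 1.486]
wrist_force: [1.3, 0.2, 0.6]
grip_width: 0.0001
grasp_force: 0.0
```

jog_arm --increments '[{"tx":0.0,"ty":0,"tz":0},{"tx":0.0,"ty":0,"tz":0},{"tx":0.0,"ty":0,"tz":0}]'

```text
schema error: expected keys tx, ty, tz, roll
```

jog_arm --increments '[{"tx":0,"ty":-0.004,"tz":-0.03,"roll":0},{"tx":0,"ty":-0.008,"tz":-0.07,"roll":0},{"tx":0,"ty":-0.008,"tz":-0.1,"roll":0},{"tx":0,"ty":-0.008,"tz":-0.114,"roll":0},{"tx":0,"ty":-0.008,"tz":-0.114,"roll":0}]'

```text
clock: 2.22
tool_pos: [0.4507, -0.0254, 0.0549]
tool_rot: [-3.14, -0.0, 1.489]
wrist_force: [-0.2, 0.3, 0.3]
grip_width: 0.0
grasp_force: 0.0
```

Run:
```python
from h import *
x=np.load("jig.npy"); s=read_state(); print(s["clock"],s["tool_pos"],s["wrist_force"],toJ(s["tool_pos"],x))
a=grab("side"); b=grab("top")
A=cv2.resize(a["frame"][150:290,190:330,::-1],(400,400),interpolation=cv2.INTER_CUBIC)
B=cv2.resize(b["frame"][180:290,250:360,::-1],(400,400),interpolation=cv2.INTER_CUBIC)
cv2.imwrite("pics/a2.png",np.hstack([A,B]))
```

```text
2.225 [ 0.45071622 -0.02541724  0.0549424 ] [-0.15544797  0.27223233  0.29303189] [[-96.08576738  40.20714672]]
```

View pics/a2.png

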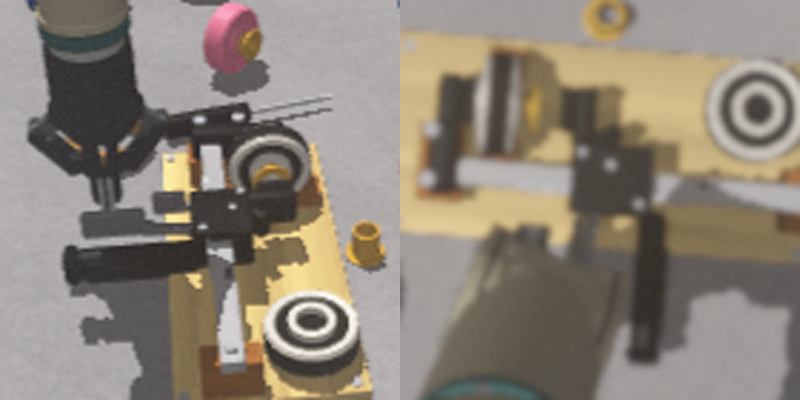

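The fingers stand in front of the grey blade with the knuckles well above the release lever. First pull, probing.

jog_arm --increments '[{"tx":-0.001,"ty":-0.01,"tz":0.005,"roll":0},{"tx":-0.002,"ty":-0.018,"tz":0.005,"roll":0},{"tx":-0.002,"ty":-0.024,"tz":0.005,"roll":0},{"tx":-0.0025,"ty":-0.03,"tz":0.005,"roll":0},{"tx":-0.003,"ty":-0.036,"tz":0.005,"roll":0},{"tx":-0.0035,"ty":-0.041,"tz":0.005,"roll":0},{"tx":-0.0035,"ty":-0.041,"tz":0.005,"roll":0}]'

```text
clock: 3.2
tool_pos: [0.4462, -0.0657, 0.0602]
tool_rot: [-3.139, -0.001, 1.489]
wrist_force: [-3.2, 4.4, 3.1]
grip_width: -0.0001
grasp_force: 2.1
```

jog_arm --increments '[{"tx":-0.0005,"ty":-0.004,"tz":0,"roll":0},{"tx":-0.0005,"ty":-0.004,"tz":0,"roll":0}]'

```text
clock: 3.45
tool_pos: [0.446, -0.0698, 0.0602]
tool_rot: [-3.14, -0.001, 1.489]
wrist_force: [-2.3, 4.8, 2.4]
grip_width: -0.0
grasp_force: 2.3
```

jog_arm --increments '[{"tx":0,"ty":-0.002,"tz":0,"roll":0},{"tx":0,"ty":-0.002,"tz":0,"roll":0}]'

```text
clock: 3.7
tool_pos: [0.4459, -0.0717, 0.0601]
tool_rot: [-3.139, -0.001, 1.489]
wrist_force: [-2.1, 3.9, 4.0]
grip_width: -0.0
grasp_force: 2.5
```

jog_arm --increments '[{"tx":0,"ty":-0.003,"tz":0,"roll":0},{"tx":0,"ty":-0.003,"tz":0,"roll":0}]'

```text
clock: 3.95
tool_pos: [0.446, -0.0748, 0.0601]
tool_rot: [-3.14, -0.001, 1.489]
wrist_force: [-2.8, 4.2, 2.4]
grip_width: -0.0002
grasp_force: 2.4
```

jog_arm --increments '[{"tx":0,"ty":-0.002,"tz":0,"roll":0},{"tx":0,"ty":-0.002,"tz":0,"roll":0}]'

```text
clock: 4.2
tool_pos: [0.4461, -0.0762, 0.0601]
tool_rot: [-3.139, -0.001, 1.49]
wrist_force: [-3.1, 4.9, 2.4]
grip_width: -0.0001
grasp_force: 2.9
```

jog_arm --increments '[{"tx":0.002,"ty":0.02,"tz":0,"roll":0},{"tx":0.003,"ty":0.044,"tz":0,"roll":0},{"tx":0.003,"ty":0.044,"tz":0,"roll":0},{"tx":0.003,"ty":0.034,"tz":0,"roll":0},{"tx":0.002,"ty":0.025,"tz":0,"roll":0},{"tx":0.002,"ty":0.018,"tz":0,"roll":0},{"tx":0.001,"ty":0.012,"tz":0,"roll":0},{"tx":0.001,"ty":0.007,"tz":0,"roll":0},{"tx":0,"ty":0.005,"tz":0,"roll":0},{"tx":0,"ty":0.005,"tz":0,"roll":0}]'

```text
clock: 5.45
tool_pos: [0.447, -0.0713, 0.0603]
tool_rot: [-3.141, -0.002, 1.49]
wrist_force: [-0.3, 7.4, 0.9]
grip_width: 0.0002
grasp_force: 3.5
```

Run:
```python
from h import *
a=grab("side"); b=grab("top")
A=cv2.resize(a["frame"][150:290,190:330,::-1],(400,400),interpolation=cv2.INTER_CUBIC)
B=cv2.resize(b["frame"][180:290,250:360,::-1],(400,400),interpolation=cv2.INTER_CUBIC)
cv2.imwrite("pics/a3.png",np.hstack([A,B]))
```

```text
(no output)
```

View pics/a3.png

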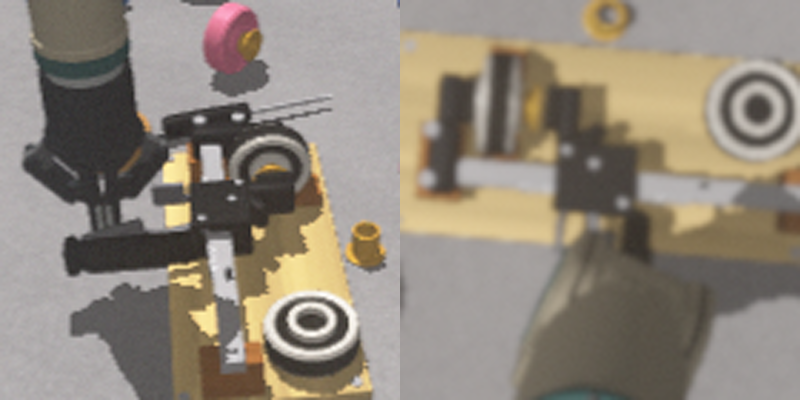

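Head has advanced; trigger is pulled to the handle, knuckles clear of the release lever. I measure the travel by image correlation.

```bash
cat >> h.py <<'E'
def shift():
    a=cv2.resize(cv2.imread("pics/top0.png"),(560,420),interpolation=cv2.INTER_AREA).astype(np.float32); c=grab("top")
    b=c["frame"][:,:,::-1].astype(np.float32); x=np.load("jig.npy")
    x0,y0,x1,y1=296,217,321,238 # housing
    t=a[y0:y1,x0:x1]; k=8
    T=cv2.resize(t,None,fx=k,fy=k,interpolation=cv2.INTER_CUBIC)
    R=cv2.resize(b[y0-6:y1+6,x0-25:x1+15],None,fx=k,fy=k,interpolation=cv2.INTER_CUBIC)
    m=cv2.matchTemplate(R,T,cv2.TM_CCOEFF_NORMED); _,v,_,l=cv2.minMaxLoc(m)
    d=np.array([l[0]/k-25,l[1]/k-6]); p=np.array([308,227.])
    q=toJ([atz(c,p,.076),atz(c,p+d,.076)],x); return q[1]-q[0],v
E
python3 -c "
from h import *
print(shift())"
```

```text
(array([ 0.06583941, 12.46305537]), 0.9874606132507324)
```

jog_arm --increments '[{"tx":0.002,"ty":0.02,"tz":0,"roll":0},{"tx":0.003,"ty":0.046,"tz":0,"roll":0},{"tx":0.003,"ty":0.046,"tz":0,"roll":0},{"tx":0.003,"ty":0.036,"tz":0,"roll":0},{"tx":0.002,"ty":0.027,"tz":0,"roll":0},{"tx":0.002,"ty":0.02,"tz":0,"roll":0},{"tx":0.001,"ty":0.014,"tz":0,"roll":0},{"tx":0.001,"ty":0.009,"tz":0,"roll":0},{"tx":0,"ty":0.007,"tz":0,"roll":0},{"tx":0,"ty":0.006,"tz":0,"roll":0}]'

```text
clock: 6.85
tool_pos: [0.4469, -0.0662, 0.0603]
tool_rot: [-3.141, -0.001, 1.489]
wrist_force: [-0.5, 5.7, 0.3]
grip_width: -0.0003
grasp_force: 2.5
```

```bash
python3 -c "
from h import *
print(shift(),read_state()['wrist_force'])"
```

```text
(array([ 0.03384706, 17.30440533]), 0.982912003993988) [-1.32861648  4.88604986  0.51861199]
```

jog_arm --increments '[{"tx":0.002,"ty":0.02,"tz":0,"roll":0},{"tx":0.003,"ty":0.046,"tz":0,"roll":0},{"tx":0.003,"ty":0.046,"tz":0,"roll":0},{"tx":0.003,"ty":0.036,"tz":0,"roll":0},{"tx":0.002,"ty":0.028,"tz":0,"roll":0},{"tx":0.002,"ty":0.021,"tz":0,"roll":0},{"tx":0.002,"ty":0.016,"tz":0,"roll":0},{"tx":0.001,"ty":0.013,"tz":0,"roll":0},{"tx":0.001,"ty":0.013,"tz":0,"roll":0}]'

```text
clock: 8.02
tool_pos: [0.447, -0.0513, 0.0603]
tool_rot: [-3.139, -0.003, 1.491]
wrist_force: [-1.5, 8.3, 1.9]
grip_width: 0.0
grasp_force: 4.3
```

jog_arm --increments '[{"tx":0,"ty":-0.003,"tz":0,"roll":0},{"tx":0,"ty":-0.004,"tz":0,"roll":0}]'

```text
clock: 8.28
tool_pos: [0.4468, -0.0547, 0.0602]
tool_rot: [-3.138, -0.004, 1.491]
wrist_force: [-1.4, 9.7, 2.7]
grip_width: -0.0
grasp_force: 5.2
```

jog_arm --increments '[{"tx":-0.001,"ty":-0.002,"tz":0,"roll":0},{"tx":-0.001,"ty":-0.003,"tz":0,"roll":0}]'

```text
clock: 8.52
tool_pos: [0.4465, -0.0577, 0.0603]
tool_rot: [-3.14, -0.004, 1.492]
wrist_force: [-0.1, 10.5, 0.6]
grip_width: 0.0001
grasp_force: 5.0
```

```bash
python3 -c "
from h import *
print(shift(),read_state()['wrist_force'])"
```

```text
(array([ 0.13605293, 20.4255474 ]), 0.9771279096603394) [-0.35236069  9.83265967  1.50189205]
```

jog_arm --increments '[{"tx":0,"ty":-0.002,"tz":0,"roll":0},{"tx":0,"ty":-0.002,"tz":0,"roll":0}]'

```text
clock: 8.82
tool_pos: [0.4467, -0.0598, 0.0603]
tool_rot: [-3.14, -0.004, 1.492]
wrist_force: [-0.3, 9.2, 1.9]
grip_width: 0.0
grasp_force: 4.8
```

jog_arm --increments '[{"tx":0,"ty":-0.001,"tz":0,"roll":0},{"tx":0,"ty":-0.0015,"tz":0,"roll":0}]'

```text
clock: 9.07
tool_pos: [0.4467, -0.0611, 0.0603]
tool_rot: [-3.14, -0.004, 1.492]
wrist_force: [-0.0, 10.1, 1.6]
grip_width: 0.0004
grasp_force: 5.0
```

```bash
python3 -c "
from h import *
print(shift(),read_state()['wrist_force'])"
```

```text
(array([-0.2885112 , 21.43160679]), 0.9743881821632385) [7.15426037e-03 9.83343397e+00 5.44031970e-01]
```

jog_arm --increments '[{"tx":0.002,"ty":0.02,"tz":0,"roll":0},{"tx":0.003,"ty":0.046,"tz":0,"roll":0},{"tx":0.003,"ty":0.046,"tz":0,"roll":0},{"tx":0.003,"ty":0.038,"tz":0,"roll":0},{"tx":0.002,"ty":0.032,"tz":0,"roll":0},{"tx":0.002,"ty":0.026,"tz":0,"roll":0},{"tx":0.002,"ty":0.022,"tz":0,"roll":0},{"tx":0.002,"ty":0.022,"tz":0,"roll":0}]'

```text
clock: 10.12
tool_pos: [0.4476, -0.0402, 0.0603]
tool_rot: [-3.138, -0.003, 1.49]
wrist_force: [-2.2, 7.7, 2.7]
grip_width: 0.0002
grasp_force: 3.8
```

jog_arm --increments '[{"tx":0,"ty":-0.003,"tz":0,"roll":0},{"tx":0,"ty":-0.004,"tz":0,"roll":0}]'

```text
clock: 10.38
tool_pos: [0.4471, -0.0432, 0.0603]
tool_rot: [-3.137, -0.004, 1.491]
wrist_force: [-2.8, 10.1, 3.5]
grip_width: -0.0002
grasp_force: 5.1
```

jog_arm --increments '[{"tx":0,"ty":-0.002,"tz":0,"roll":0},{"tx":-0.001,"ty":-0.003,"tz":0,"roll":0}]'

```text
clock: 10.62
tool_pos: [0.4466, -0.0461, 0.0603]
tool_rot: [-3.138, -0.004, 1.491]
wrist_force: [-0.5, 10.1, 2.6]
grip_width: -0.0
grasp_force: 5.0
```

```bash
python3 -c "
from h import *
print(shift(),read_state()['wrist_force'])"
```

```text
(array([-0.07889803, 23.17684556]), 0.9686646461486816) [-1.66129677  9.91137976  2.33121371]
```

jog_arm --increments '[{"tx":0,"ty":-0.002,"tz":0,"roll":0},{"tx":0,"ty":-0.003,"tz":0,"roll":0}]'

```text
clock: 10.92
tool_pos: [0.4464, -0.049, 0.0603]
tool_rot: [-3.138, -0.004, 1.492]
wrist_force: [-2.7, 10.5, 3.9]
grip_width: -0.0001
grasp_force: 5.1
```

jog_arm --increments '[{"tx":0,"ty":-0.002,"tz":0,"roll":0},{"tx":0,"ty":-0.003,"tz":0,"roll":0}]'

```text
clock: 11.18
tool_pos: [0.4463, -0.052, 0.0602]
tool_rot: [-3.137, -0.004, 1.492]
wrist_force: [-2.2, 10.2, 3.4]
grip_width: -0.0002
grasp_force: 5.2
```

jog_arm --increments '[{"tx":0,"ty":-0.001,"tz":0,"roll":0},{"tx":0,"ty":-0.002,"tz":0,"roll":0}]'

```text
clock: 11.42
tool_pos: [0.4463, -0.054, 0.0602]
tool_rot: [-3.137, -0.004, 1.492]
wrist_force: [-2.1, 9.2, 3.4]
grip_width: 0.0002
grasp_force: 5.1
```

```bash
python3 -c "
from h import *
print(shift(),read_state()['wrist_force'])"
```

```text
(array([ 0.05006678, 25.95369829]), 0.9574120044708252) [-2.80679875  9.67396159  2.96530443]
```

jog_arm --increments '[{"tx":0,"ty":-0.001,"tz":0,"roll":0},{"tx":0,"ty":-0.002,"tz":0,"roll":0}]'

```text
clock: 11.72
tool_pos: [0.4464, -0.056, 0.0602]
tool_rot: [-3.137, -0.004, 1.492]
wrist_force: [-2.1, 9.3, 3.2]
grip_width: 0.0
grasp_force: 5.1
```

jog_arm --increments '[{"tx":0.002,"ty":0.02,"tz":0,"roll":0},{"tx":0.003,"ty":0.046,"tz":0,"roll":0},{"tx":0.003,"ty":0.046,"tz":0,"roll":0},{"tx":0.003,"ty":0.038,"tz":0,"roll":0},{"tx":0.002,"ty":0.032,"tz":0,"roll":0},{"tx":0.002,"ty":0.027,"tz":0,"roll":0},{"tx":0.002,"ty":0.024,"tz":0,"roll":0},{"tx":0.002,"ty":0.024,"tz":0,"roll":0}]'

```text
clock: 12.72
tool_pos: [0.4487, -0.0337, 0.0603]
tool_rot: [-3.139, -0.002, 1.49]
wrist_force: [-1.8, 7.1, 2.4]
grip_width: -0.0003
grasp_force: 3.0
```

jog_arm --increments '[{"tx":0,"ty":-0.002,"tz":0,"roll":0},{"tx":0,"ty":-0.002,"tz":0,"roll":0}]'

```text
clock: 12.98
tool_pos: [0.4485, -0.0348, 0.0603]
tool_rot: [-3.138, -0.003, 1.491]
wrist_force: [-2.3, 7.4, 4.0]
grip_width: 0.0003
grasp_force: 4.0
```

```bash
python3 -c "
from h import *
print(shift(),read_state()['wrist_force'])"
```

```text
(array([-0.32075324, 26.27174144]), 0.9610364437103271) [-2.26916025  7.63766314  3.7156813 ]
```

jog_arm --increments '[{"tx":0,"ty":-0.0015,"tz":0,"roll":0},{"tx":0,"ty":-0.0015,"tz":0,"roll":0}]'

```text
clock: 13.28
tool_pos: [0.4484, -0.0356, 0.0603]
tool_rot: [-3.138, -0.004, 1.491]
wrist_force: [-2.1, 9.5, 4.9]
grip_width: 0.0002
grasp_force: 4.7
```

jog_arm --increments '[{"tx":0,"ty":-0.0015,"tz":0,"roll":0},{"tx":0,"ty":-0.0015,"tz":0,"roll":0}]'

```text
clock: 13.52
tool_pos: [0.4481, -0.0369, 0.0602]
tool_rot: [-3.137, -0.004, 1.492]
wrist_force: [-1.8, 9.9, 2.9]
grip_width: 0.0001
grasp_force: 5.0
```

jog_arm --increments '[{"tx":0,"ty":-0.0015,"tz":0,"roll":0},{"tx":0,"ty":-0.0015,"tz":0,"roll":0}]'

```text
clock: 13.78
tool_pos: [0.4479, -0.0383, 0.0602]
tool_rot: [-3.137, -0.004, 1.492]
wrist_force: [-3.5, 9.3, 4.1]
grip_width: 0.0002
grasp_force: 5.1
```

jog_arm --increments '[{"tx":0,"ty":-0.0015,"tz":0,"roll":0},{"tx":0,"ty":-0.002,"tz":0,"roll":0}]'

```text
clock: 14.02
tool_pos: [0.4477, -0.0402, 0.0602]
tool_rot: [-3.136, -0.004, 1.492]
wrist_force: [-2.2, 9.9, 4.8]
grip_width: -0.0001
grasp_force: 5.2
```

jog_arm --increments '[{"tx":0,"ty":-0.0015,"tz":0,"roll":0},{"tx":0,"ty":-0.002,"tz":0,"roll":0}]'

```text
clock: 14.28
tool_pos: [0.4475, -0.0416, 0.0602]
tool_rot: [-3.136, -0.005, 1.492]
wrist_force: [-3.9, 12.0, 5.5]
grip_width: 0.0002
grasp_force: 6.1
```

jog_arm --increments '[{"tx":0,"ty":-0.0015,"tz":0,"roll":0},{"tx":0,"ty":-0.002,"tz":0,"roll":0}]'

```text
clock: 14.52
tool_pos: [0.4473, -0.0428, 0.0602]
tool_rot: [-3.135, -0.006, 1.493]
wrist_force: [-4.0, 13.2, 5.4]
grip_width: -0.0001
grasp_force: 7.1
```

```bash
python3 -c "
from h import *
print(shift(),read_state()['wrist_force'])"
```

```text
(array([-0.11120278, 28.01685553]), 0.9612579345703125) [-3.37580263 13.72311744  5.44259531]
```

Firm: force rises with no advance, at 28 mm travel (expected home ≈27). A small further squeeze to 15 N.

jog_arm --increments '[{"tx":0,"ty":-0.0008,"tz":0,"roll":0},{"tx":0,"ty":-0.0008,"tz":0,"roll":0}]'

```text
clock: 14.82
tool_pos: [0.4473, -0.0432, 0.0602]
tool_rot: [-3.135, -0.007, 1.493]
wrist_force: [-2.4, 14.8, 5.3]
grip_width: -0.0001
grasp_force: 7.4
```

Run:
```python
from h import *
print(shift(),read_state()['wrist_force'],read_state()["tool_pos"])
b=grab("top"); B=cv2.resize(b["frame"][185:245,255:325,::-1],(700,600),interpolation=cv2.INTER_CUBIC)
cv2.imwrite("pics/a4.png",B)
```

```text
(array([-0.11120278, 28.01685553]), 0.9615253806114197) [-4.00814097 14.33687862  5.10349495] [ 0.44731279 -0.04321572  0.06019453]
```

View pics/a4.png

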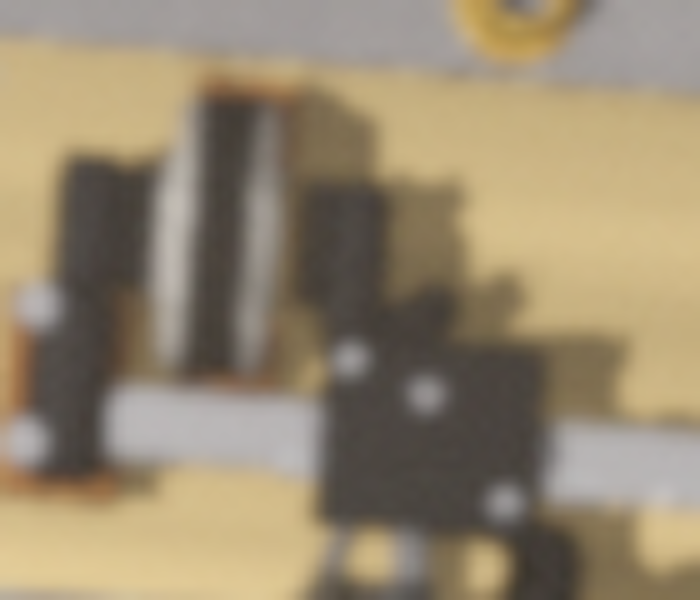

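Bush home: jaw face at ≈55 mm jig y, no crush at 14.5–15 N. Let go of the trigger, rise, turn a quarter and stand in front of the release lever.

jog_arm --increments '[{"tx":0.002,"ty":0.02,"tz":0,"roll":0},{"tx":0.004,"ty":0.042,"tz":0,"roll":0},{"tx":0.005,"ty":0.053,"tz":0.01,"roll":0},{"tx":0.005,"ty":0.053,"tz":0.06,"roll":0.15},{"tx":0.015,"ty":0.053,"tz":0.07,"roll":0.33},{"tx":0.025,"ty":0.053,"tz":0.07,"roll":0.51},{"tx":0.035,"ty":0.053,"tz":0.07,"roll":0.69},{"tx":0.045,"ty":0.053,"tz":0.07,"roll":0.87},{"tx":0.055,"ty":0.053,"tz":0.07,"roll":1.05},{"tx":0.0594,"ty":0.053,"tz":0.07,"roll":1.23}]'

```text
clock: 16.18
tool_pos: [0.5104, 0.0036, 0.1303]
tool_rot: [3.141, 0.002, 2.723]
wrist_force: [0.3, -0.9, -0.9]
grip_width: 0.0
grasp_force: 0.0
```

jog_arm --increments '[{"tx":0,"ty":0,"tz":0,"roll":0.17},{"tx":0,"ty":0,"tz":0,"roll":0.34},{"tx":0,"ty":0,"tz":0,"roll":0.34},{"tx":0,"ty":0,"tz":0,"roll":0.34}]'

```text
clock: 16.68
tool_pos: [0.5094, 0.0041, 0.1303]
tool_rot: [-3.141, 0.0, 3.055]
wrist_force: [0.5, -0.5, -0.1]
grip_width: -0.0001
grasp_force: 0.0
```

```bash
python3 -c "
from h import *
s=read_state();x=np.load('jig.npy')
print(toJ(s['tool_pos'],x),s['tool_pos'],s['tool_rot'],s['wrist_force'],J((-43,78,68),x))
print(shift())"
```

```text
[[-39.95804877  74.43447255]] [0.50944455 0.0041262  0.13030211] [-3.14137488e+00  2.66422845e-04  3.05508469e+00] [ 0.49450113 -0.50927134 -0.05269081] [[0.50670302 0.00792758 0.068     ]]
(array([ 1.93136327, 24.01924719]), 0.5354483127593994)
```

jog_arm --increments '[{"tx":-0.003,"ty":0.004,"tz":0,"roll":0},{"tx":-0.003,"ty":0.004,"tz":-0.03,"roll":0},{"tx":-0.003,"ty":0.004,"tz":-0.052,"roll":0},{"tx":-0.003,"ty":0.004,"tz":-0.062,"roll":0},{"tx":-0.003,"ty":0.004,"tz":-0.062,"roll":0}]'

```text
clock: 17.35
tool_pos: [0.506, 0.009, 0.068]
tool_rot: [-3.141, -0.001, 3.059]
wrist_force: [-0.6, -0.2, 0.1]
grip_width: 0.0005
grasp_force: 0.0
```

Run:
```python
from h import *
s=read_state();x=np.load('jig.npy'); print(toJ(s['tool_pos'],x),s['tool_pos'],s['wrist_force'])
a=grab("side"); b=grab("top")
A=cv2.resize(a["frame"][160:260,200:300,::-1],(400,400),interpolation=cv2.INTER_CUBIC)
B=cv2.resize(b["frame"][180:280,255:355,::-1],(400,400),interpolation=cv2.INTER_CUBIC)
cv2.imwrite("pics/a5.png",np.hstack([A,B]))
```

```text
[[-43.80846227  79.02474182]] [0.50598068 0.00901475 0.06796526] [-0.61961905 -0.21726722  0.12592317]
```

View pics/a5.png

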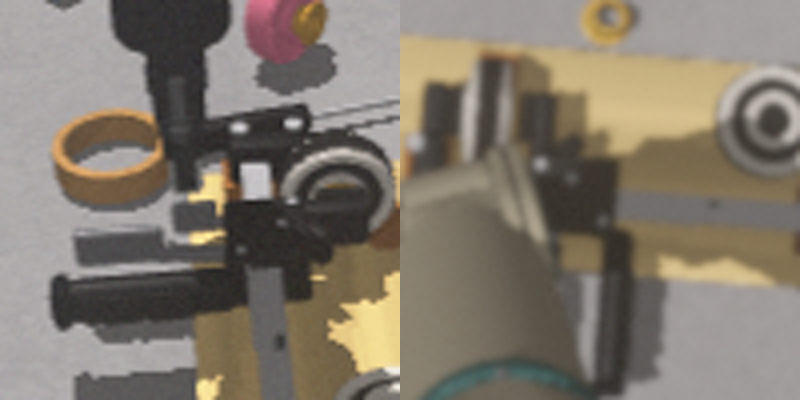

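Fingertip (side ≈(186,190)) stands directly in front of the release plate ((172–222),213); trigger is back at rest. Push it in.

jog_arm --increments '[{"tx":-0.001,"ty":-0.01,"tz":0,"roll":0},{"tx":-0.0015,"ty":-0.018,"tz":0,"roll":0},{"tx":-0.002,"ty":-0.024,"tz":0,"roll":0},{"tx":-0.0025,"ty":-0.028,"tz":0,"roll":0},{"tx":-0.0025,"ty":-0.028,"tz":0,"roll":0}]'

```text
clock: 18.08
tool_pos: [0.5038, -0.0193, 0.0683]
tool_rot: [3.141, -0.0, 3.059]
wrist_force: [0.2, 1.2, 1.4]
grip_width: -0.0002
grasp_force: 0.5
```

jog_arm --increments '[{"tx":0,"ty":-0.003,"tz":0,"roll":0},{"tx":-0.0005,"ty":-0.006,"tz":0,"roll":0}]'

```text
clock: 18.32
tool_pos: [0.5017, -0.0241, 0.0681]
tool_rot: [3.141, -0.003, 3.06]
wrist_force: [-5.0, 5.2, 2.1]
grip_width: -0.0001
grasp_force: 3.0
```

jog_arm --increments '[{"tx":0,"ty":-0.003,"tz":0,"roll":0},{"tx":-0.0005,"ty":-0.006,"tz":0,"roll":0}]'

```text
clock: 18.58
tool_pos: [0.5001, -0.0291, 0.068]
tool_rot: [3.14, -0.005, 3.061]
wrist_force: [-4.8, 7.3, 4.4]
grip_width: -0.0002
grasp_force: 3.9
```

jog_arm --increments '[{"tx":0.001,"ty":-0.004,"tz":0,"roll":0},{"tx":0.001,"ty":-0.008,"tz":0,"roll":0},{"tx":0.0005,"ty":-0.013,"tz":0,"roll":0},{"tx":0,"ty":-0.018,"tz":0,"roll":0},{"tx":0,"ty":-0.023,"tz":0,"roll":0},{"tx":-0.0005,"ty":-0.028,"tz":0,"roll":0}]'

```text
clock: 19.32
tool_pos: [0.4993, -0.0574, 0.0677]
tool_rot: [3.14, -0.006, 3.061]
wrist_force: [-4.3, 6.1, 3.3]
grip_width: -0.0001
grasp_force: 3.2
```

Run:
```python
from h import *
s=read_state();x=np.load('jig.npy'); print(toJ(s['tool_pos'],x),s['tool_pos'],s['wrist_force'])
a=grab("side"); b=grab("top")
A=cv2.resize(a["frame"][160:290,200:330,::-1],(400,400),interpolation=cv2.INTER_CUBIC)
B=cv2.resize(b["frame"][180:280,255:355,::-1],(400,400),interpolation=cv2.INTER_CUBIC)
cv2.imwrite("pics/a6.png",np.hstack([A,B]))
```

```text
[[-45.08376416  12.29016825]] [ 0.49927571 -0.05739439  0.06772959] [-4.34848001  6.13177888  3.25744313]
```

View pics/a6.png

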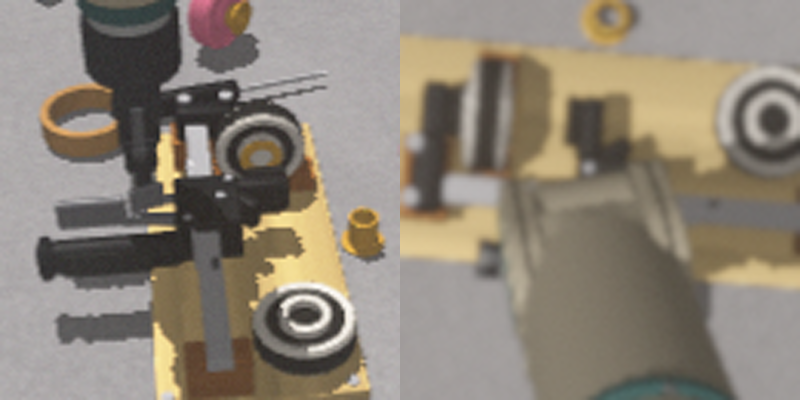

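The head slides back; the wheel stands in its cradle with the flange flush. Continue to the stop.

jog_arm --increments '[{"tx":0,"ty":-0.005,"tz":0,"roll":0},{"tx":-0.0005,"ty":-0.01,"tz":0,"roll":0},{"tx":-0.001,"ty":-0.015,"tz":0,"roll":0},{"tx":-0.001,"ty":-0.02,"tz":0,"roll":0},{"tx":-0.0015,"ty":-0.024,"tz":0,"roll":0}]'

```text
clock: 20.05
tool_pos: [0.4976, -0.0814, 0.0677]
tool_rot: [3.14, -0.007, 3.06]
wrist_force: [-5.0, 5.8, 2.3]
grip_width: -0.0002
grasp_force: 3.2
```

jog_arm --increments '[{"tx":0,"ty":-0.003,"tz":0,"roll":0},{"tx":0,"ty":-0.005,"tz":0,"roll":0}]'

```text
clock: 20.3
tool_pos: [0.4978, -0.0865, 0.0677]
tool_rot: [3.14, -0.006, 3.06]
wrist_force: [-4.3, 5.7, 1.9]
grip_width: -0.0001
grasp_force: 3.0
```

jog_arm --increments '[{"tx":0,"ty":-0.002,"tz":0,"roll":0},{"tx":0,"ty":-0.004,"tz":0,"roll":0}]'

```text
clock: 20.55
tool_pos: [0.497, -0.0898, 0.0676]
tool_rot: [3.14, -0.008, 3.061]
wrist_force: [-7.2, 8.3, 3.3]
grip_width: -0.0004
grasp_force: 4.3
```

jog_arm --increments '[{"tx":0,"ty":-0.002,"tz":0,"roll":0},{"tx":0,"ty":-0.003,"tz":0,"roll":0}]'

```text
clock: 20.8
tool_pos: [0.4955, -0.0926, 0.0674]
tool_rot: [3.14, -0.011, 3.06]
wrist_force: [-9.4, 8.5, 4.4]
grip_width: -0.0001
grasp_force: 5.1
```

jog_arm --increments '[{"tx":0,"ty":-0.001,"tz":0,"roll":0},{"tx":0,"ty":-0.002,"tz":0,"roll":0}]'

```text
clock: 21.05
tool_pos: [0.4951, -0.0935, 0.0674]
tool_rot: [3.139, -0.012, 3.061]
wrist_force: [-9.5, 12.6, 6.1]
grip_width: -0.0001
grasp_force: 6.9
```

Force rises steeply after ≈64 mm: at the stop. Back off and look.

jog_arm --increments '[{"tx":0.002,"ty":0.012,"tz":0,"roll":0},{"tx":0,"ty":0.03,"tz":0,"roll":0},{"tx":-0.005,"ty":0.035,"tz":0.03,"roll":0},{"tx":-0.01,"ty":0.06,"tz":0.09,"roll":0},{"tx":-0.02,"ty":0.12,"tz":0.12,"roll":0},{"tx":-0.03,"ty":0.18,"tz":0.14,"roll":0},{"tx":-0.04,"ty":0.24,"tz":0.14,"roll":0},{"tx":-0.05,"ty":0.3,"tz":0.14,"roll":0},{"tx":-0.05,"ty":0.3,"tz":0.14,"roll":0}]'

```text
clock: 22.18
tool_pos: [0.4501, 0.2085, 0.2088]
tool_rot: [3.138, 0.002, 3.068]
wrist_force: [0.3, -0.0, -0.1]
grip_width: -0.0001
grasp_force: 0.0
```

Run:
```python
from h import *
a=grab("side"); b=grab("top"); x=np.load('jig.npy')
A=cv2.resize(a["frame"][160:290,200:330,::-1],(400,500),interpolation=cv2.INTER_CUBIC)
B=cv2.resize(b["frame"][185:285,255:355,::-1],(400,500),interpolation=cv2.INTER_CUBIC)
cv2.imwrite("pics/a7.png",np.hstack([A,B])); print(read_state()['wrist_force'],read_state()['clock'])
# head shift backward
t0=cv2.resize(cv2.imread("pics/top0.png"),(560,420),interpolation=cv2.INTER_AREA).astype(np.float32)[217:238,296:321]
k=8;f=b["frame"][:,:,::-1].astype(np.float32)[211:246,286:346]
m=cv2.matchTemplate(cv2.resize(f,None,fx=k,fy=k,interpolation=2),cv2.resize(t0,None,fx=k,fy=k,interpolation=2),5);_,v,_,l=cv2.minMaxLoc(m)
d=np.array([l[0]/k-10,l[1]/k-6]);p=np.array([308,227.]);q=toJ([atz(b,p,.076),atz(b,p+d,.076)],x);print(q[1]-q[0],v)
```

```text
[ 0.6439122  -0.82805937 -0.55706336] 22.275
[ -0.2837473  -36.38545056] 0.9642475843429565
```

View pics/a7.png

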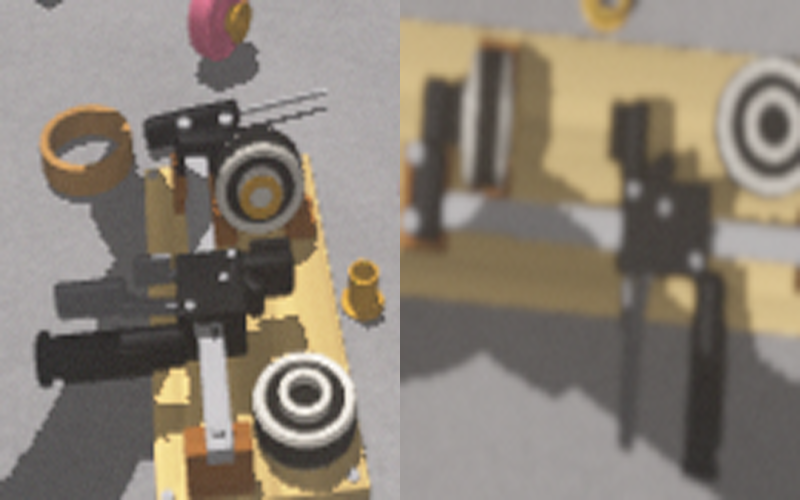

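Run:
```python
from h import *
b=grab("top"); x=np.load('jig.npy')
print("pin",toJ(atz(b,np.array([542,280])/5.5+[235,180]-.4,.068),x),"housing back now",-48.5-36.4)
```

```text
pin [[  4.18667799 -86.3766482 ]] housing back now -84.9
```

```bash
python3 -c "
from h import *
print(order.hand_in())"
```

```text
the job is handed in; nothing more can be done
None
```

The bush is pressed home (trigger went firm, about 15 N at the pad), the release lever was pulled in and the clamp head slid back to its stop pin. The wheel is still standing in its cradle, and the job was handed in at about 22 s of the 61 s allowed.

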